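# Kit the float parts into the weld job tray

## Robot

A 7-joint arm with a two-finger parallel gripper is mounted at the origin on the work surface. World frame = base frame: x ahead of the robot, y to its left, z up, the work surface at z = 0. Lengths are in m, angles in rad, forces in N, time in s.
With the tool pointing down it reaches from about 0.425 to 0.875 m from the base axis. Payload 8.4 kg.
Tool frame: the origin (TCP) lies at the very end of the fingers, on their centre line; the grasp point (between the pads) lies 19 mm behind it; z points along the fingers, y is the line along which they close (so a half turn about z gives the same grasp; the last joint's range is limited). The gripper opens to 85 mm and grips with 20 to 120 N. Pads are 22 mm wide; open, the fingers measure 114 mm over their backs; the gripper's body (76 mm by 85 mm) begins 54 mm behind the grasp point. The pads swing forward as they close: fully open they stand 13 mm farther back than shut.
Start: joints at [-1.25, 0.333, 0.04, 1.465, -0.013, 1.343, -0.059], TCP at [0.265, 0.594, 0.203] pointing down, gripper open.
Joint ranges: [-2.58, 2.58], [-0.38, 2.09], [-1.3, 1.39], [0.25, 2.4], [-1.5, 4.64], [0.08, 2.09], [-2.65, 2.65]. Speed limits (rad/s): [2.22, 2.22, 2.79, 2.79, 3.14, 3.14, 3.14].

## Interface

Orientations are given as a unit quaternion [w, x, y, z].
In Python, from workcell import manip gives the robot as it stands. The module is installed in compiled form; this text tells all that it offers.
- The arm moves only by the shell command python3 -m creep 'ROWS' [OPENING] [FORCE]. ROWS is JSON, a list that holds one entry, the list of rows, each a list of 4 numbers: the shift along the tool's x, y, z in cm, then the turn about the tool's z in rad. A call has 1 to 20 rows; each row shifts and turns the commanded pose from where the row before left it, along the tool's axes as they then stand; what a row does not reach is not made up. A row lasts 1/12 s, in which the tool goes at most 41.7 mm and 7.16 degrees, less where a joint would pass 70% of its speed; a pose out of reach is approached as far as the arm can. A call is refused whole if a number of a shift passes 4.17 or a number of a turn 0.125, either way. A call with a gripper value outside its range is refused whole. OPENING is the closure, from -1 (fully open) to 1 (shut), set as the call begins (- or left out, the last holds). The fingers move at their own pace and stop on an object; FORCE is the grip in N (left out, the last holds). Time passes only in rows, so rows that do not move let the fingers close. It gives the time, the measured TCP pose, the force, the opening and the grip force at its end, in the units of the state.
- manip.observe(): the state, without advancing time (a new reading comes with each control period).
- manip.get_image(name): name is "scene" or "top"; returns a dict with "color" (400x640x3 uint8, blue, green, red), "fovy" (degrees; the focal length in pixels is half the picture's height over the tangent of half this angle, whatever the lens; pixels are square), "cx", "cy" (the principal point, pixels), "rvec" (rotation vector, rad) and "tvec" (3), from world to camera coordinates, as OpenCV has them. Camera axes: x right, y down, z forward; pixel columns grow to the right and rows downward; lengths in m; the calibration is good to about 2 mm. A picture is of the moment at which its call begins. There is no depth.
- manip.sign_off(): hands the job in; it is judged then, once.
The state is a dict: "time_s": time; "joint_pos": joint angles; "joint_velocities": joint speeds; "effort": joint torques, N m; "ee_pos": TCP position; "orientation": TCP orientation; "wrist_force": force on the tool from outside, world axes, zero at the start; "wrist_torque": the same for the moment, N m; "finger_gap": finger opening in m; "grip_force": force on a finger pad.
Only numpy, scipy, OpenCV 4.12 (cv2) and the standard library are available. Lean on these libraries where they do the work, as an engineer would, in place of code of your own. Each camera call takes 0.05 s, during which the arm holds its last target. There are 200 camera calls.

## Task

Lay out the job tray for the next float to be welded: stand the mouth-up steel cup in the middle of the round black pad and set the mouth-down steel cup squarely on it, rim to rim; put the brass collar upright in the middle of the green pad and the red magnet, knob up, in the middle of the blue pad. Set each part down gently without dropping it, and leave the copper cup, the steel collar and the yellow magnet where they are.

Things in the scene. Friction and masses are not known exactly. Their poses are not given: they have to be found in the camera images.
- cup_up_mid (a point): Bright steel cup (half of a small float), mouth UP: 60 mm outside diameter, 50 mm high, wall 5 mm, closed end 6 mm thick, about 0.25 kg, standing on the table. The point is on its axis, half-way up (25 mm above its underside); z is up.
- cup_down_mid (a point): Bright steel cup (the other half), mouth DOWN, closed end on top: 60 mm outside diameter, 50 mm high, wall 5 mm, closed end 6 mm thick, about 0.25 kg, standing on the table. The point is on its axis, half-way up (25 mm above its underside); z is up.
- collar_brass_mid (a point): Brass collar (a short thick tube): 40 mm outside diameter, 24 mm bore, 36 mm high, standing on end. The point is at its centre, half-way up (18 mm above its underside); z is up.
- magnet_red_mid (a point): Red switch magnet, a small block: 60 mm long (x), 36 mm wide (y), 36 mm high, steel cheeks on its two ends, with a black knob 22 mm in diameter standing 8 mm higher on top; not magnetic here. The point is at the centre of the block without the knob (18 mm above its underside); z is up.
- cup_copper_mid (a point): Look-alike that does not belong: copper cup, mouth down: 60 mm outside diameter, 50 mm high, wall 5 mm, closed end 6 mm thick, about 0.25 kg, standing on the table. The point is on its axis, half-way up (25 mm above its underside); z is up.
- collar_steel_mid (a point): Look-alike that does not belong: steel collar: 40 mm outside diameter, 24 mm bore, 36 mm high, standing on end. The point is at its centre, half-way up (18 mm above its underside); z is up.
- magnet_yellow_mid (a point): Look-alike that does not belong: yellow switch magnet: 60 mm long (x), 36 mm wide (y), 36 mm high, steel cheeks on its two ends, with a black knob 22 mm in diameter standing 8 mm higher on top; not magnetic here. The point is at the centre of the block without the knob (18 mm above its underside); z is up.
- pad_round_top (a point): Round black pad, 82 mm in diameter, place of the two steel cups. Fixed 3 mm thick in the light grey tray; the point is at the centre of its top face, 7 mm above the table; x runs across the tray, y along it. The tray (fixed, 140 mm x 330 mm, rim 15 mm above the table, 4 mm thick) holds the three pads in one row along its length, 105 mm apart, in any order.
- pad_green_top (a point): Square green pad, 76 mm, place of the brass collar. Fixed 3 mm thick in the light grey tray; the point is at the centre of its top face, 7 mm above the table; x runs across the tray, y along it.
- pad_blue_top (a point): Square blue pad, 76 mm, place of the red magnet. Fixed 3 mm thick in the light grey tray; the point is at the centre of its top face, 7 mm above the table; x runs across the tray, y along it.

How it is judged:
By the outcome, as a careful person would: the job done as asked, in the order asked, and still so for the second after the job is handed in, with the robot touching nothing.
It also fails if it takes over 144 s, if anything falls off the work surface, if the arm or the gripper's body presses on something with over 40 N, if the wrist force passes 120 N, or if a joint passes its speed limit or range.

## Working session

There is one attempt and no reset: what is moved stays moved. The work goes in short steps, Python scripts to look and compute and a shell command to move; the robot and the scene stay as the last step left them, time stands still between calls to the robot, and variables do not carry over. Pictures are saved under pics/ and viewed, at most 14 in all, crops included, and the job is handed in when it is done.

```bash
mkdir -p pics
python3 - <<'E'
from workcell import manip
import cv2,numpy as np
s=manip.observe()
print({k:np.round(v,3).tolist() for k,v in s.items()})
for n in("scene","top"):
    d=manip.get_image(n); cv2.imwrite(f"pics/{n}0.png",d["color"])
    R=cv2.Rodrigues(np.array(d["rvec"]))[0]
    print(n,d["fovy"],d["cx"],d["cy"],(-R.T@np.array(d["tvec"]).ravel()).round(3),R.round(2).tolist(),[k for k in d])
E
```

```text
{'time_s': 0.0, 'joint_pos': [-1.25, 0.334, 0.04, 1.466, -0.013, 1.343, -0.059], 'joint_velocities': [-0.001, -0.001, 0.001, 0.0, 0.001, -0.001, 0.0], 'effort': [-0.0, -65.855, 1.365, -40.557, 0.017, 0.013, -0.0], 'ee_pos': [0.265, 0.593, 0.202], 'orientation': [-0.0, 0.208, 0.978, -0.001], 'wrist_force': [-0.547, -0.253, 0.526], 'wrist_torque': [0.0, -0.038, 0.038], 'grip_force': 0.0, 'finger_gap': 0.085}
scene 48.81882747315528 325.47333077511064 202.50683829675455 [ 1.197 -0.322  0.795] [[0.46, 0.89, 0.01], [0.64, -0.32, -0.7], [-0.62, 0.33, -0.72]] ['color', 'fovy', 'cx', 'cy', 'rvec', 'tvec']
top 53.10690545308594 319.6522830124982 200.5089963105006 [0.331 0.015 1.063] [[0.05, -1.0, -0.0], [-0.97, -0.05, -0.24], [0.24, 0.01, -0.97]] ['color', 'fovy', 'cx', 'cy', 'rvec', 'tvec']
```

View pics/scene0.png

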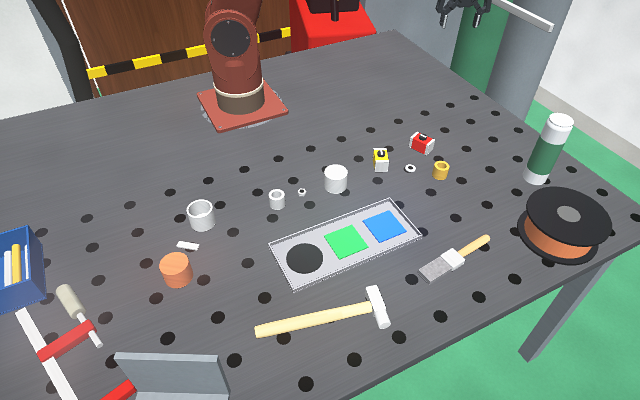

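View pics/top0.png

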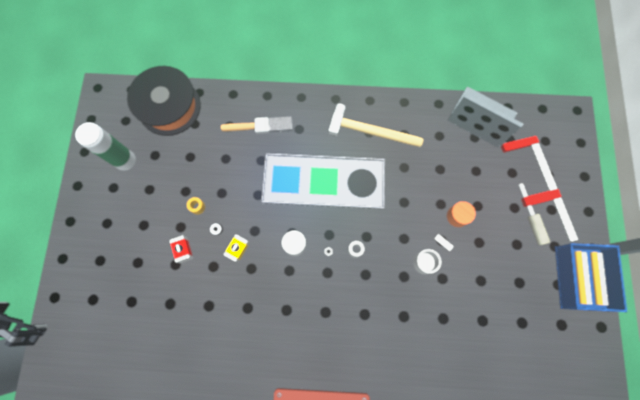

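The top view shows, as pixel (column, row):
- Mouth-up cup at (429,261), mouth-down cup at (293,242), copper cup at (462,213).
- Brass collar at (195,205), steel collar at (356,248).
- Red magnet at (180,248), yellow magnet at (236,247).
- Pads: blue (286,179), green (323,181), black (362,183).

The scene view shows the same parts: cups at (201,215) and (336,178), brass collar at (441,170), red magnet at (422,143).

```bash
cat > h.py <<'E'
from workcell import manip
import cv2,numpy as np
def view(n,save=None):
    d=manip.get_image(n)
    if save: cv2.imwrite(save,d["color"])
    d["R"]=cv2.Rodrigues(np.array(d["rvec"]))[0]; d["t"]=np.array(d["tvec"]).ravel()
    d["C"]=-d["R"].T@d["t"]; d["f"]=200/np.tan(np.radians(d["fovy"]/2)); return d
def ray(d,p):
    v=d["R"].T@np.array([(p[0]-d["cx"])/d["f"],(p[1]-d["cy"])/d["f"],1]); return v/np.linalg.norm(v)
def plane(d,p,z):
    v=ray(d,p); return d["C"]+v*(z-d["C"][2])/v[2]
def tri(d1,p1,d2,p2):
    A=[];b=[]
    for d,p in((d1,p1),(d2,p2)):
        v=ray(d,p);P=np.eye(3)-np.outer(v,v);A.append(P);b.append(P@d["C"])
    return np.linalg.lstsq(np.vstack(A),np.hstack(b),rcond=None)[0]
def blob(d,seed,mask=None,r=28):
    c=d["color"].astype(int)
    if mask is None: mask=(c.max(2)>125)
    m=np.zeros(mask.shape,np.uint8);x,y=map(int,seed)
    m[max(0,y-r):y+r,max(0,x-r):x+r]=mask[max(0,y-r):y+r,max(0,x-r):x+r]
    cs,_=cv2.findContours(m,cv2.RETR_EXTERNAL,cv2.CHAIN_APPROX_NONE)
    cs=[k for k in cs if cv2.contourArea(k)>15]
    k=min(cs,key=lambda k:abs(cv2.pointPolygonTest(k,(float(x),float(y)),True)) if cv2.pointPolygonTest(k,(float(x),float(y)),True)<0 else -1)
    h=cv2.convexHull(k);M=cv2.moments(h);return np.array([M["m10"]/M["m00"],M["m01"]/M["m00"]]),h
E
cat > m.py <<'E'
from h import *
T=view("top");S=view("scene")
O=dict(up=((429,261),(201,215),.025),down=((293,242),(336,178),.025),cop=((462,213),(176,270),.025),
 brass=((195,205),(441,170),.018),steel=((356,248),(277,199),.018),red=((180,248),(422,143),.018),yel=((236,247),(381,158),.018))
for n,(a,b,z) in O.items():
    pa,ha=blob(T,a);pb,hb=blob(S,b)
    print(n,pa.round(1),pb.round(1),cv2.contourArea(ha),"tri",tri(T,pa,S,pb).round(4),"top",plane(T,pa,z)[:2].round(4),"sc",plane(S,pb,z)[:2].round(4))
def col(d,n):
    B,G,R=[d["color"][:,:,i].astype(int) for i in range(3)]
    return {"g":(G>150)&(R<110)&(B<140),"b":(B>150)&(R<110),"k":(d["color"].max(2)<50)}[n]
for n,a,b in(("b",(286,179),(385,226)),("g",(323,181),(346,242)),("k",(362,183),(304,258))):
    pa,ha=blob(T,a,col(T,n));pb,hb=blob(S,b,col(S,n))
    print(n,pa.round(1),pb.round(1),cv2.contourArea(ha),"tri",tri(T,pa,S,pb).round(4),"top",plane(T,pa,.007)[:2].round(4),"sc",plane(S,pb,.007)[:2].round(4))
for n in("red","yel"):
    pa,ha=blob(T,O[n][0]); q=np.array([plane(T,p[0],.03)[:2] for p in ha],np.float32)*1000
    print(n,cv2.minAreaRect(q))
E
python3 m.py
```

```text
up [428.8 260.8] [201.1 221.5] 2992.0 tri [ 0.444  -0.2602  0.0121] top [ 0.4418 -0.2597] sc [ 0.4578 -0.2586]
down [292.5 241.5] [334.9 178.6] 3025.0 tri [0.4717 0.0911 0.029 ] top [0.4735 0.0942] sc [0.4671 0.0902]
cop [461.5 212.5] [174.3 267.5] 3025.0 tri [ 0.5706 -0.345   0.0366] top [ 0.5735 -0.348 ] sc [ 0.5606 -0.3464]
brass [194.4 204.5] [439.8 169. ] 3019.0 tri [0.558  0.3599 0.0243] top [0.5606 0.3643] sc [0.5525 0.3627]
steel [355.7 247.3] [276.5 198.5] 3002.5 tri [ 0.4665 -0.0715  0.0245] top [ 0.4677 -0.0713] sc [ 0.46   -0.0701]
red [179.5 247.5] [422.  150.5] 3025.0 tri [ 0.4442  0.3933 -0.0068] top [0.4435 0.3887] sc [0.4671 0.3663]
yel [235.5 246.5] [380.5 157.5] 3025.0 tri [0.4519 0.2393 0.0287] top [0.4537 0.2427] sc [0.4413 0.2458]
b [285.4 179. ] [384. 226.] 573.5 tri [0.648  0.1269 0.0052] top [0.6475 0.1267] sc [0.6493 0.126 ]Traceback (most recent call last):
  File "m.py", line 12, in <module>
    pa,ha=blob(T,a,col(T,n));pb,hb=blob(S,b,col(S,n))
          ~~~~^^^^^^^^^^^^^^
  File "h.py", line 24, in blob
    k=min(cs,key=lambda k:abs(cv2.pointPolygonTest(k,(float(x),float(y)),True)) if cv2.pointPolygonTest(k,(float(x),float(y)),True)<0 else -1)
ValueError: min() iterable argument is empty
```

Run:
```python
import cv2,numpy as np
t=cv2.imread('pics/top0.png');s=cv2.imread('pics/scene0.png')
for p in((260,220),(323,181),(362,183),(293,242),(429,261),(445,262),(462,222),(195,197),(180,248)): print(p,t[p[1],p[0]])
print("row up",t[261,412:446].max(1)); print("row down",t[242,276:312].max(1))
for p in((240,210),(346,242),(304,258),(336,190),(201,222)): print("s",p,s[p[1],p[0]])
print(s[180,318:355].max(1))
```

```text
(260, 220) [140 133 127]
(323, 181) [171 247 104]
(362, 183) [117 115 107]
(293, 242) [245 246 245]
(429, 261) [245 246 245]
(445, 262) [133 130 128]
(462, 222) [125 187 247]
(195, 197) [118 191 222]
(180, 248) [130 131 127]
row up [133 132 134 137 160 218 242 245 246 246 246 245 246 245 245 245 246 246
 246 246 246 244 210 153 137 141 186 235 238 204 149 133 133 135]
row down [138 137 138 137 145 198 243 247 246 246 246 246 246 246 246 246 246 246
 246 246 246 246 246 246 246 246 246 246 244 217 158 140 139 140 139 139]
s (240, 210) [124 118 119]
s (346, 242) [145 250  93]
s (304, 258) [79 79 76]
s (336, 190) [213 213 209]
s (201, 222) [217 215 212]
[130 131 131 131 133 133 141 160 171 182 191 197 203 210 207 196 211 215
 209 213 213 221 219 218 214 209 202 193 182 130 132 132 133 132 132 132
 134]
```

```bash
sed -i 's/c.max(2)>125/c.max(2)>(168 if d["C"][0]<.8 else 152)/' h.py
sed -i 's/"g":.*/"g":(G-R>70)\&(G-B>40),"b":(B-R>70)\&(B-G>40),"k":(d["color"].max(2)<(140 if d["C"][0]<.8 else 125))}[n]/' m.py
python3 m.py
```

```text
up [428.8 261. ] [200.5 214.8] 484.5 tri [ 0.4412 -0.2563  0.0305] top [ 0.4412 -0.2597] sc [ 0.4367 -0.254 ]
down [293.2 242.1] [335.4 178.3] 469.0 tri [0.471  0.0908 0.0292] top [0.4721 0.0923] sc [0.4667 0.0919]
cop [463.  212.9] [175.4 269.5] 466.0 tri [ 0.5715 -0.3473  0.0321] top [ 0.5727 -0.3519] sc [ 0.5667 -0.3456]
brass [194.  204.3] [440.6 169.8] 197.5 tri [0.5589 0.3623 0.0213] top [0.5608 0.3656] sc [0.5559 0.3625]
steel [356.1 248.3] [276.5 198.8] 208.5 tri [ 0.4648 -0.0719  0.022 ] top [ 0.4653 -0.0723] sc [ 0.461  -0.0705]
red [179.3 248.2] [421.4 142.8] 387.0 tri [0.4402 0.386  0.0203] top [0.4416 0.3891] sc [0.4378 0.3854]
yel [235.3 247.5] [380.5 159.4] 386.0 tri [0.4503 0.2413 0.0202] top [0.4511 0.2429] sc [0.448  0.2416]
b [283.3 180.6] [384.1 225.9] 503.5 tri [ 6.441e-01  1.319e-01 -4.000e-04] top [0.6426 0.1323] sc [0.649  0.1263]
g [323.5 181. ] [345.6 241.2] 671.0 tri [0.6477 0.022  0.0058] top [0.6472 0.0217] sc [0.6486 0.0217]
k [361.6 182.8] [304.2 258. ] 554.0 tri [ 0.648  -0.0833  0.0051] top [ 0.6474 -0.083 ] sc [ 0.6493 -0.0839]
red ((440.3310546875, 384.5522155761719), (64.58587646484375, 42.407371520996094), 22.8481502532959)
yel ((449.74078369140625, 240.16864013671875), (42.20281982421875, 64.39342498779297), 63.938167572021484)
```

```bash
cat > go.py <<'E'
import sys
from workcell import manip
import numpy as np
from scipy.spatial.transform import Rotation as Ro
s=manip.observe();q=s["orientation"];M=Ro.from_quat([q[1],q[2],q[3],q[0]]).as_matrix()
d=np.array(list(map(float,sys.argv[1:4])))-s["ee_pos"]
th=np.degrees(np.arctan2(M[1,1],M[0,1]))
print("t",round(s["time_s"],2),"pos",np.round(s["ee_pos"],4),"yaw",th.round(2),"tool shift cm",(M.T@d*100).round(2),"F",np.round(s["wrist_force"],1),"gap",round(s["finger_gap"],4),"grip",round(s["grip_force"],1))
if len(sys.argv)>4: print("turn",round(-np.radians(float(sys.argv[4])-th),3))
E
python3 -m creep '[[[-1,-0.7,0,0],[-2,-1.4,0,0],[-2.1,-1.5,0,0],[-2.1,-1.5,0,0],[-2.1,-1.5,0,0],[-2.1,-1.5,0,0],[-2.1,-1.5,0,0],[-2.1,-1.5,0,0],[-2.1,-1.5,0,0],[-2.1,-1.5,0,0],[-2.1,-1.5,0,0],[-2.1,-1.5,0,0],[-2.1,-1.5,0,0],[-2.1,-1.5,0,0],[-2.1,-1.5,0,0],[-2.1,-1.5,0,0],[-2.1,-1.5,0,0],[-2.1,-1.5,0,0],[-1,-0.7,0,0]]]' -1
python3 -m creep '[[[-0.4,-1.2,0,0],[-0.7,-2.3,0,0],[-0.7,-2.3,0,0],[-0.7,-2.3,0,0],[-0.7,-2.3,0,0],[-0.7,-2.3,0,0],[-0.7,-2.3,0,0],[-0.7,-2.3,0,0],[-0.7,-2.3,0,0],[-0.7,-2.3,0,0],[-0.7,-2.3,0,0],[-0.7,-2.3,0,0],[-0.7,-2.3,0,0],[-0.7,-2.3,0,0],[-0.7,-2.3,0,0],[-0.7,-2.3,0,0],[-0.7,-2.3,0,0],[-0.7,-2.3,0,0],[-0.4,-2,0,0],[-0.2,-0.7,0,0]]]'
python3 go.py .441 -.258 .1
```

```text
time_s: 1.88
ee_pos: [0.5005, 0.1909, 0.2028]
orientation: [0.0, 0.21, 0.978, -0.0]
wrist_force: [0.2, -1.3, 0.6]
finger_gap: 0.0855
grip_force: 0.0
time_s: 3.55
ee_pos: [0.4397, -0.2524, 0.2026]
orientation: [0.0, 0.21, 0.978, 0.0]
wrist_force: [-0.8, -1.0, -0.1]
finger_gap: 0.0855
grip_force: 0.0
t 3.55 pos [ 0.4397 -0.2524  0.2026] yaw 65.76 tool shift cm [-0.35 -0.46 10.26] F [-0.8 -1.  -0.1] gap 0.0855 grip 0.0
```

```bash
python3 -m creep '[[[-0.2,-0.2,1,0],[-0.1,-0.2,2,0],[0,0,2,0],[0,0,2,0],[0,0,2,0],[0,0,1.3,0],[0,0,0,0]]]' -1
python3 - <<'E'
from h import *
T=view("top");S=view("scene")
a=T["color"][215:305,375:485];b=S["color"][140:260,140:260]
cv2.imwrite("pics/c1.png",np.hstack([cv2.resize(a,(480,392)),cv2.resize(b,(300,392))]))
s=manip.observe();print(s["ee_pos"])
E
python3 go.py .441 -.258 .012
```

```text
time_s: 4.13
ee_pos: [0.441, -0.252, 0.0963]
orientation: [-0.003, 0.207, 0.978, 0.0]
wrist_force: [0.1, -0.0, 0.3]
finger_gap: 0.0854
grip_force: 0.0
[ 0.44246417 -0.25342988  0.09917183]
t 4.23 pos [ 0.4425 -0.2534  0.0992] yaw 66.01 tool shift cm [-0.06 -0.48  8.72] F [ 0.9 -0.6  0.6] gap 0.0856 grip 0.0
```

View pics/c1.png

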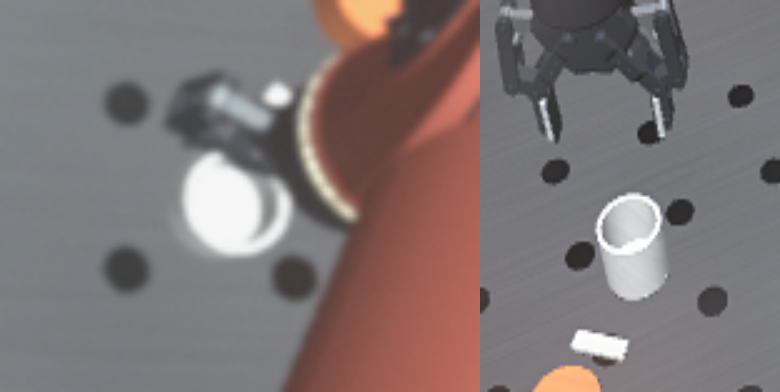

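The crop shows the open gripper above the mouth-up cup, about 10 cm up and pointing down at it, with both fingers clear of the loose block. I'll descend.

```bash
python3 -m creep '[[[0,-0.2,0.5,0],[-0.1,-0.2,1,0],[0,-0.1,1,0],[0,0,1,0],[0,0,1,0],[0,0,1,0],[0,0,1,0],[0,0,1,0],[0,0,0.7,0],[0,0,0.4,0],[0,0,0,0],[0,0,0,0]]]'; python3 go.py .441 -.258 .012
```

```text
time_s: 5.23
ee_pos: [0.4415, -0.2597, 0.0136]
orientation: [-0.0, 0.208, 0.978, -0.0]
wrist_force: [0.8, -1.0, -0.4]
finger_gap: 0.0852
grip_force: 0.0
t 5.23 pos [ 0.4415 -0.2597  0.0136] yaw 65.93 tool shift cm [0.11 0.14 0.16] F [ 0.8 -1.  -0.4] gap 0.0852 grip 0.0
```

```bash
python3 -m creep '[[[0,0,0,0],[0,0,0,0],[0,0,0,0],[0,0,0,0],[0,0,0,0],[0,0,0,0],[0,0,0,0],[0,0,0,0],[0,0,0,0],[0,0,0,0]]]' 1 35; python3 go.py .441 -.258 .012
python3 -m creep '[[[0,0,-0.3,0],[0,0,-0.7,0],[0,0,-1,0],[0,0,-1.5,0],[0,0,-1.5,0],[0,0,-1.5,0],[0,0,-1.5,0],[0,0,-1,0],[0,0,-0.5,0],[0,0,0,0]]]'; python3 go.py .648 -.083 .11
python3 - <<'E'
from h import *
S=view("scene");cv2.imwrite("pics/c2.png",cv2.resize(S["color"][100:280,120:340],(660,540)))
E
```

```text
time_s: 6.07
ee_pos: [0.4421, -0.2595, 0.0141]
orientation: [0.0, 0.208, 0.978, 0.0]
wrist_force: [-0.8, 1.0, 9.4]
finger_gap: 0.005
grip_force: 33.7
t 6.07 pos [ 0.4421 -0.2595  0.0141] yaw 65.96 tool shift cm [0.16 0.09 0.21] F [-0.8  1.   9.4] gap 0.005 grip 33.7
time_s: 6.9
ee_pos: [0.4421, -0.2597, 0.1097]
orientation: [0.001, 0.208, 0.978, 0.0]
wrist_force: [0.7, -0.5, -2.4]
finger_gap: 0.0055
grip_force: 33.5
t 6.9 pos [ 0.4421 -0.2597  0.1097] yaw 65.96 tool shift cm [-1.160e+01  2.452e+01  1.000e-02] F [ 0.7 -0.5 -2.4] gap 0.0055 grip 33.5
```

View pics/c2.png

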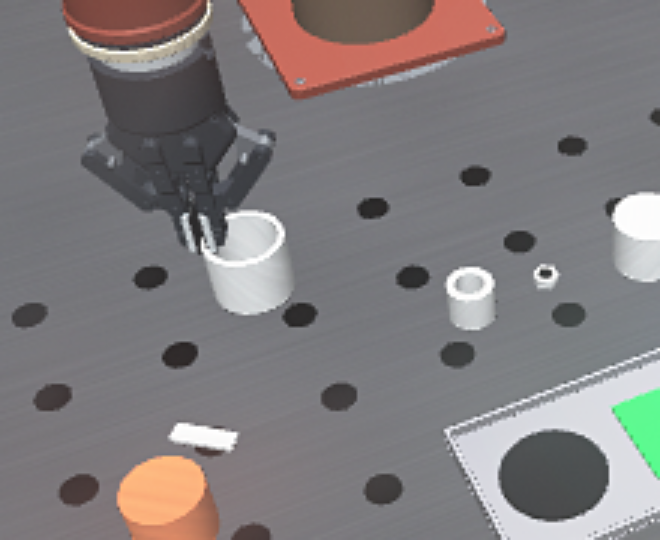

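The cup is held by one wall: the gap reads 5 mm, and the fingertips sit at about (195,245) in the crop with the cup centre to their right at (250,255). So there is an offset of about 30 mm between my positions and the arm's. I'll find its source before moving on.

Run:
```python
from h import *
S=view("scene");T=view("top")
print("tip S at z=.11",plane(S,(120+195/3,100+247/3),.11).round(3))
p,h=blob(S,(203,187)); print(p, "cup centre S z .12",plane(S,p,.125).round(3))
C=T["color"];cv2.imwrite("pics/c3.png",cv2.resize(C[200:330,360:520],(800,600)[:1]+(600,)))
from scipy.spatial.transform import Rotation as Ro
def proj(d,P):
    c=d["R"]@np.array(P)+d["t"];return (d["f"]*c[:2]/c[2]+[d["cx"],d["cy"]]).round(1)
e=manip.observe()["ee_pos"];print("tcp proj",proj(S,e),proj(T,e))
print("base corners origin",proj(S,(0,0,0)),proj(T,(0,0,0)))
```

```text
tip S at z=.11 [ 0.407 -0.265  0.11 ]
[201.63743039 186.39757359] cup centre S z .12 [ 0.454 -0.237  0.125]
tcp proj [191.6 191.6] [437.8 257.8]
base corners origin [241.3 104.5] [319.2 442.8]
```

View pics/c3.png

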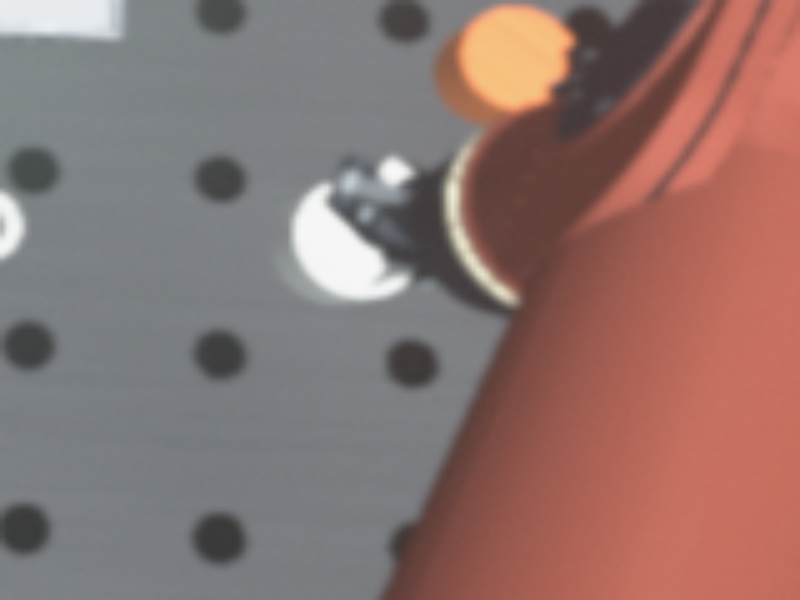

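Run:
```python
from h import *
S=view("scene");T=view("top")
a=S["color"][150:215,160:225];b=T["color"][220:285,400:465]
L=[cv2.resize(i,(400,400),interpolation=cv2.INTER_CUBIC) for i in(a,b)]
def proj(d,P):
    c=d["R"]@np.array(P)+d["t"];return d["f"]*c[:2]/c[2]+[d["cx"],d["cy"]]
e=manip.observe()["ee_pos"]
for i,(d,o) in enumerate(((S,(160,150)),(T,(400,220)))):
    q=((proj(d,e)-o)*400/65).astype(int);cv2.drawMarker(L[i],tuple(map(int,q)),(255,0,255),0,20,2)
cv2.imwrite("pics/c4.png",np.hstack(L))
```

```text
(no output)
```

View pics/c4.png

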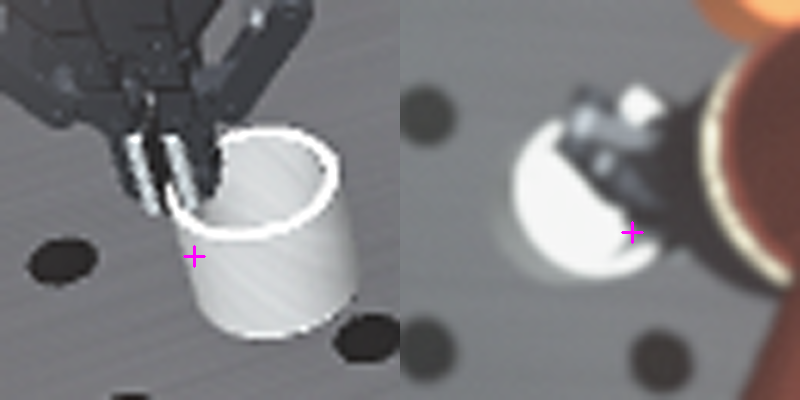

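The left fingertip is plainly visible at (158,212) in the crop, about 8 px above where the reported TCP projects (195,257). The horizontal position agrees. So the real tips are about 24 mm higher than `ee_pos` says: they closed at rim height and pinched one wall. I'll put the cup back down, release it slightly, back off and regrasp lower.

```bash
python3 -m creep '[[[0,0,1,0],[0,0,1.5,0],[0,0,1.5,0],[0,0,1.5,0],[0,0,1.5,0],[0,0,1,0],[0,0,0.6,0],[0,0,0.4,0],[0,0,0.2,0],[0,0,0.2,0],[0,0,0,0],[0,0,0,0]]]'; python3 go.py .441 -.258 .0141
```

```text
time_s: 8.15
ee_pos: [0.4419, -0.2597, 0.0151]
orientation: [0.0, 0.208, 0.978, 0.0]
wrist_force: [0.1, -0.2, -1.1]
finger_gap: 0.0049
grip_force: 33.5
t 8.15 pos [ 0.4419 -0.2597  0.0151] yaw 65.95 tool shift cm [0.15 0.12 0.1 ] F [ 0.1 -0.2 -1.1] gap 0.0049 grip 33.5
```

```bash
python3 -m creep '[[[0,0,0.1,0],[0,0,0.05,0],[0,0,0,0],[0,0,0,0]]]'; python3 -m creep '[[[0,0,0,0],[0,0,0,0],[0,0,0,0],[0,0,0,0],[0,0,0,0]]]' 0.7
python3 -m creep '[[[0,0,-0.5,0],[0,0,-1,0],[0,0,-2,0],[0,0,-2,0],[0,0,-2,0],[0,0,-1,0],[0,0,-0.5,0],[0,0,0,0]]]'
python3 -m creep '[[[0,0,0,0],[0,0,0,0],[0,0,0,0],[0,0,0,0],[0,0,0,0],[0,0,0,0]]]' 1
python3 - <<'E'
from h import *
S=view("scene")
def proj(d,P):
    c=d["R"]@np.array(P)+d["t"];return d["f"]*c[:2]/c[2]+[d["cx"],d["cy"]]
e=manip.observe()["ee_pos"];print(e,proj(S,e))
p,h=blob(S,(206,208));print(p,cv2.contourArea(h),plane(S,p,.025))
a=cv2.resize(S["color"][140:240,140:260],(720,600),interpolation=cv2.INTER_CUBIC)
q=(proj(S,e)-[140,140])*6;cv2.drawMarker(a,tuple(map(int,q)),(255,0,255),0,20,2)
cv2.imwrite("pics/c5.png",a)
E
```

```text
time_s: 8.48
ee_pos: [0.4424, -0.26, 0.0141]
orientation: [0.001, 0.208, 0.978, -0.0]
wrist_force: [-1.7, 0.3, 6.8]
finger_gap: 0.0051
grip_force: 34.5
time_s: 8.9
ee_pos: [0.4416, -0.2595, 0.0131]
orientation: [-0.0, 0.208, 0.978, -0.0]
wrist_force: [0.1, 0.3, 0.5]
finger_gap: 0.0125
grip_force: 0.0
time_s: 9.57
ee_pos: [0.4422, -0.2596, 0.1041]
orientation: [0.001, 0.208, 0.978, 0.0]
wrist_force: [0.1, 0.1, -0.2]
finger_gap: 0.0129
grip_force: 0.0
time_s: 10.07
ee_pos: [0.4414, -0.2596, 0.1028]
orientation: [-0.0, 0.208, 0.978, -0.0]
wrist_force: [-0.2, -0.4, 1.1]
finger_gap: 0.0003
grip_force: 0.0
[ 0.44141592 -0.25958625  0.10293343] [191.94634194 193.35938918]
[209.68336862 216.02681722] 708.5 [ 0.45004556 -0.23580507  0.025     ]
```

View pics/c5.png

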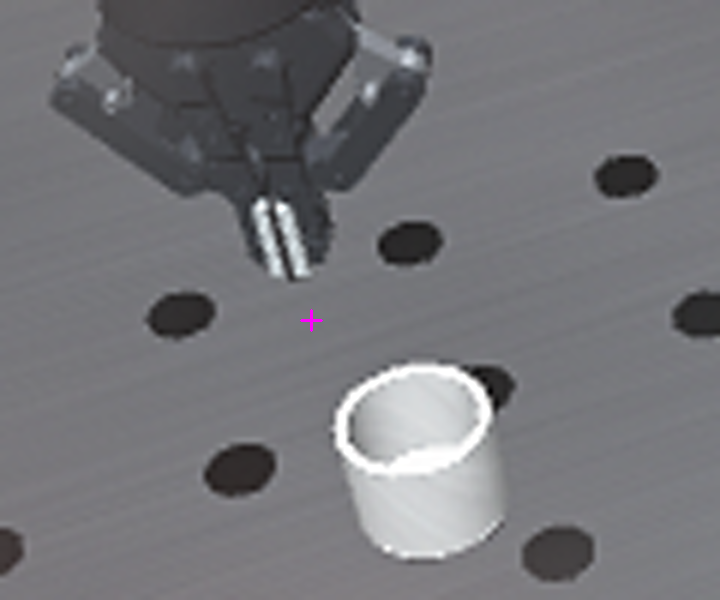

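The shut fingertips are at (290,278) in the crop against the projected TCP at (311,320), so the tips are about 22 mm higher than reported. The cup stands upright and undamaged at about (0.453, -0.236). I'll regrasp with the z reading lowered by that amount.

```bash
python3 -m creep '[[[0,0.6,0,0],[0,1,0,0],[0,0.7,0,0],[0,0.3,0,0],[0,0,0,0],[0,0,0,0],[0,0,0,0],[0,0,0,0],[0,0,0,0],[0,0,0,0]]]' -1
python3 -m creep '[[[0,0,1,0],[0,0,1,0],[0,0,1,0],[0,0,1,0],[0,0,1,0],[0,0,1,0],[0,0,1,0],[0,0,1,0],[0,0,1,0],[0,0,0.7,0],[0,0,0.4,0],[0,0,0.2,0],[0,0,0,0]]]';python3 go.py .453 -.236 -.016
```

```text
time_s: 10.95
ee_pos: [0.452, -0.236, 0.1031]
orientation: [-0.0, 0.209, 0.978, -0.0]
wrist_force: [-0.0, -0.0, 1.3]
finger_gap: 0.0853
grip_force: 0.0
time_s: 12.03
ee_pos: [0.452, -0.2359, -0.0001]
orientation: [-0.0, 0.208, 0.978, -0.0]
wrist_force: [-0.4, -0.6, -0.1]
finger_gap: 0.0853
grip_force: 0.0
t 12.03 pos [ 4.520e-01 -2.359e-01 -1.000e-04] yaw 65.94 tool shift cm [-0.1   0.03  1.59] F [-0.4 -0.6 -0.1] gap 0.0853 grip 0.0
```

```bash
python3 -m creep '[[[0,0,0.3,0],[0,0,0.3,0],[0,0,0.3,0],[0,0,0.2,0],[0,0,0,0]]]';python3 -m creep '[[[0,0,0,0],[0,0,0,0],[0,0,0,0],[0,0,0,0],[0,0,0,0],[0,0,0,0],[0,0,0,0],[0,0,0,0]]]' 1 35
python3 go.py .453 -.236 -.016
python3 - <<'E'
from h import *
S=view("scene");cv2.imwrite("pics/c6.png",cv2.resize(S["color"][140:240,140:260],(600,500),interpolation=cv2.INTER_CUBIC))
E
```

```text
time_s: 12.45
ee_pos: [0.4519, -0.2357, -0.0112]
orientation: [-0.0, 0.208, 0.978, 0.0]
wrist_force: [-0.8, -0.2, -0.3]
finger_gap: 0.085
grip_force: 0.0
time_s: 13.12
ee_pos: [0.4523, -0.2358, -0.0104]
orientation: [0.0, 0.208, 0.978, 0.0]
wrist_force: [-2.1, 0.9, 5.4]
finger_gap: 0.0595
grip_force: 36.9
t 13.12 pos [ 0.4523 -0.2358 -0.0104] yaw 65.95 tool shift cm [-0.07  0.01  0.56] F [-2.1  0.9  5.4] gap 0.0595 grip 36.9
```

View pics/c6.png

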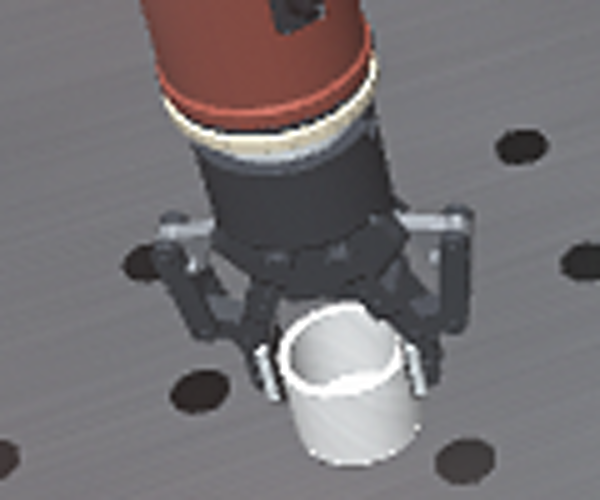

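The cup is now gripped across its full diameter (gap 59.5 mm), with pads on both sides at (268,372) and (415,370) in the crop. I'll lift and carry it to the black pad.

```bash
python3 -m creep '[[[0,0,-0.3,0],[0,0,-0.7,0],[0,0,-1.2,0],[0,0,-1.5,0],[0,0,-1.5,0],[0,0,-1,0],[0,0,-0.5,0],[0,0,-0.3,0],[0,0,0,0]]]' - 50
python3 -m creep '[[[-0.4,0.7,0,0],[-0.8,1.5,0,0],[-0.9,1.7,0,0],[-0.9,1.7,0,0],[-0.9,1.7,0,0],[-0.9,1.7,0,0],[-0.9,1.7,0,0],[-0.9,1.7,0,0],[-0.9,1.7,0,0],[-0.9,1.7,0,0],[-0.9,1.7,0,0],[-0.9,1.7,0,0],[-0.9,1.7,0,0],[-0.4,0.8,0,0],[-0.1,0.2,0,0],[0,0,0,0],[0,0,0,0]]]'
python3 go.py .648 -.083 -.003
cat > cup.py <<'E'
import sys
from h import *
S=view("scene");T=view("top")
x,y,z=manip.observe()["ee_pos"]; zc=float(sys.argv[1])
def proj(d,P):
    c=d["R"]@np.array(P)+d["t"];return d["f"]*c[:2]/c[2]+[d["cx"],d["cy"]]
n=sys.argv[2]
for d in(S,T):
    p0=proj(d,(x,y,zc));print(p0.round(1))
    try:
        p,h=blob(d,p0,None,26);print(p.round(1),cv2.contourArea(h),cv2.boundingRect(h),plane(d,p,zc).round(4))
    except Exception as e: print(e)
ps,pt=proj(S,(x,y,zc)),proj(T,(x,y,zc))
L=[cv2.resize(cv2.getRectSubPix(d["color"],(80,80),tuple(map(float,p))),(400,400),interpolation=cv2.INTER_CUBIC) for d,p in((S,ps),(T,pt))]
cv2.imwrite(n,np.hstack(L))
E
python3 cup.py .093 pics/c7.png
```

```text
time_s: 13.92
ee_pos: [0.4524, -0.2357, 0.0596]
orientation: [0.0, 0.208, 0.978, 0.0]
wrist_force: [0.2, -0.5, -2.4]
finger_gap: 0.0589
grip_force: 54.2
time_s: 15.33
ee_pos: [0.6466, -0.0838, 0.0588]
orientation: [-0.0, 0.209, 0.978, -0.0]
wrist_force: [-0.2, -1.3, -1.8]
finger_gap: 0.0587
grip_force: 54.2
t 15.33 pos [ 0.6466 -0.0838  0.0588] yaw 65.91 tool shift cm [-0.09  0.14  6.18] F [-0.2 -1.3 -1.8] gap 0.0587 grip 54.2
[302.5 232. ]
[302.8 237.8] 1899.0 (276, 213, 52, 45) [ 0.6608 -0.0903  0.093 ]
[365.5 173.5]
[364.1 172.2] 2467.0 (339, 147, 52, 52) [ 0.6499 -0.0806  0.093 ]
```

View pics/c7.png

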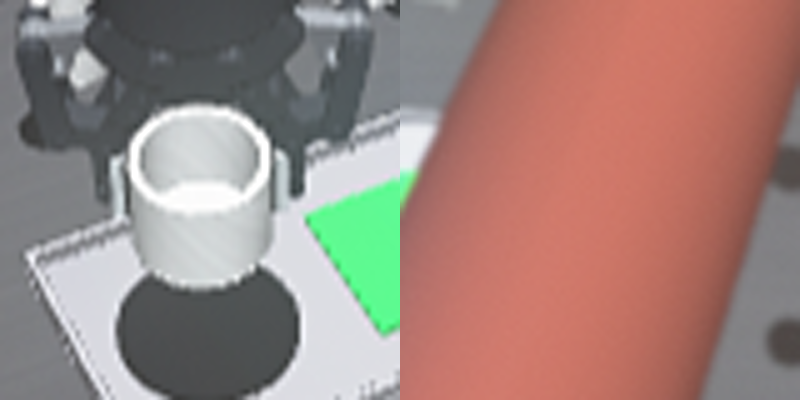

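The cup hangs upright and centred on the TCP axis: its silhouette centre is at (200,195) in a crop centred at (200,200). The top view is hidden by the forearm. I'll lower it onto the pad.

```bash
python3 -m creep '[[[-0.1,0.1,0.5,0],[0,0,1,0],[0,0,1.2,0],[0,0,1.2,0],[0,0,0.8,0],[0,0,0.5,0],[0,0,0.3,0],[0,0,0.2,0],[0,0,0.1,0],[0,0,0,0],[0,0,0,0]]]';python3 go.py .648 -.083 -.0034
python3 cup.py .034 pics/c8.png
```

```text
time_s: 16.35
ee_pos: [0.649, -0.0826, 0.0015]
orientation: [0.0, 0.208, 0.978, 0.0]
wrist_force: [0.0, 1.2, -2.4]
finger_gap: 0.0588
grip_force: 54.2
t 16.35 pos [ 0.649  -0.0826  0.0015] yaw 65.95 tool shift cm [ 0.08 -0.07  0.49] F [ 0.   1.2 -2.4] gap 0.0588 grip 54.2
[304.4 250.1]
[304.2 249.1] 770.5 (291, 233, 27, 34) [ 0.6463 -0.0817  0.034 ]
[362.5 179.4]
[359.2 177.2] 2274.5 (336, 153, 52, 52) [ 0.6545 -0.0738  0.034 ]
```

View pics/c8.png

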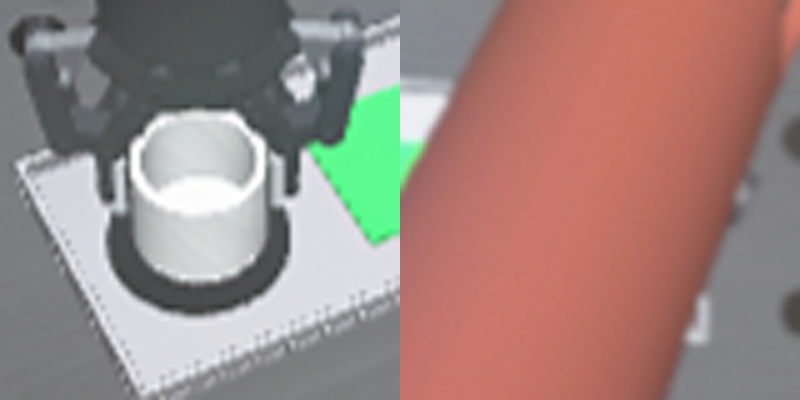

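The cup sits concentric over the black pad, with an even dark ring around it, about 5 mm up. I'll lower it gently.

```bash
python3 -m creep '[[[0.1,0,0.15,0],[0,0,0.1,0],[0,0,0.1,0],[0,0,0,0],[0,0,0,0]]]'; python3 -m creep '[[[0,0,0.05,0],[0,0,0.05,0],[0,0,0,0],[0,0,0,0]]]'
```

```text
time_s: 16.87
ee_pos: [0.6477, -0.0822, -0.0025]
orientation: [-0.0, 0.208, 0.978, -0.0]
wrist_force: [-0.7, 0.4, -2.7]
finger_gap: 0.059
grip_force: 54.2
time_s: 17.2
ee_pos: [0.6478, -0.0822, -0.0032]
orientation: [0.0, 0.208, 0.978, 0.0]
wrist_force: [-1.8, -0.2, 0.5]
finger_gap: 0.0586
grip_force: 54.5
```

```bash
python3 -m creep '[[[0,0,0.05,0],[0,0,0,0],[0,0,0,0]]]'; python3 -m creep '[[[0,0,0,0],[0,0,0,0],[0,0,0,0],[0,0,0,0],[0,0,0,0],[0,0,0,0]]]' -1
python3 -m creep '[[[0,0,-0.5,0],[0,0,-1.5,0],[0,0,-2,0],[0,0,-2.5,0],[0,0,-2.5,0],[0,0,-2.5,0],[0,0,-2,0],[0,0,-1,0],[0,0,0,0]]]'; python3 go.py .4705 .091 .14
```

```text
time_s: 17.45
ee_pos: [0.6478, -0.0822, -0.0032]
orientation: [0.0, 0.208, 0.978, 0.0]
wrist_force: [-4.4, 1.0, 4.8]
finger_gap: 0.0588
grip_force: 55.1
time_s: 17.95
ee_pos: [0.6478, -0.0822, -0.0039]
orientation: [-0.0, 0.208, 0.978, -0.0]
wrist_force: [0.6, -0.1, 0.3]
finger_gap: 0.0853
grip_force: 0.0
time_s: 18.7
ee_pos: [0.6492, -0.0826, 0.1446]
orientation: [0.002, 0.208, 0.978, 0.001]
wrist_force: [0.7, -0.8, -0.1]
finger_gap: 0.0856
grip_force: 0.0
t 18.7 pos [ 0.6492 -0.0826  0.1446] yaw 65.94 tool shift cm [23.4   8.56  0.38] F [ 0.7 -0.8 -0.1] gap 0.0856 grip 0.0
```

```bash
python3 -m creep '[[[0.7,0.3,0,0],[1.6,0.6,0,0],[2,0.7,0,0],[2,0.7,0,0],[2,0.7,0,0],[2,0.7,0,0],[2,0.7,0,0],[2,0.7,0,0],[2,0.7,0,0],[2,0.7,0,0],[2,0.8,0,0],[2,0.8,0,0],[0.8,0.3,0,0],[0.3,0.2,0,0],[0,0,0,0],[0,0,0,0]]]'; python3 go.py .471 .091 -.012
python3 - <<'E'
from h import *
S=view("scene");T=view("top")
for n,z,a,b in(("up",.032,(304,249),(362,179)),("down",.025,(336,178),(293,242))):
    for d,s in((S,a),(T,b)):
        try:
            p,h=blob(d,s,d["color"].max(2)>(168 if n=="down" else 215) if d is T else None); print(n,p.round(1),cv2.boundingRect(h),plane(d,p,z).round(4))
        except Exception as e: print(n,e)
cv2.imwrite("pics/c9.png",np.hstack([cv2.resize(S["color"][130:290,260:420],(400,400)),cv2.resize(T["color"][150:270,270:390],(400,400))]))
E
```

```text
time_s: 20.03
ee_pos: [0.4694, 0.0911, 0.1408]
orientation: [-0.0, 0.209, 0.978, -0.0]
wrist_force: [0.5, -0.1, -0.2]
finger_gap: 0.0856
grip_force: 0.0
t 20.03 pos [0.4694 0.0911 0.1408] yaw 65.92 tool shift cm [-0.14  0.06 15.28] F [ 0.5 -0.1 -0.2] gap 0.0856 grip 0.0
up [306.1 251.6] (276, 221, 56, 56) [ 0.653  -0.0803  0.032 ]
up [358.2 182.6] (334, 159, 50, 48) [ 0.6399 -0.0717  0.032 ]
down [335.4 178.3] (324, 164, 24, 30) [0.4667 0.0919 0.025 ]
down [286.5 242.7] (265, 214, 49, 56) [0.4695 0.1095 0.025 ]
```

View pics/c9.png

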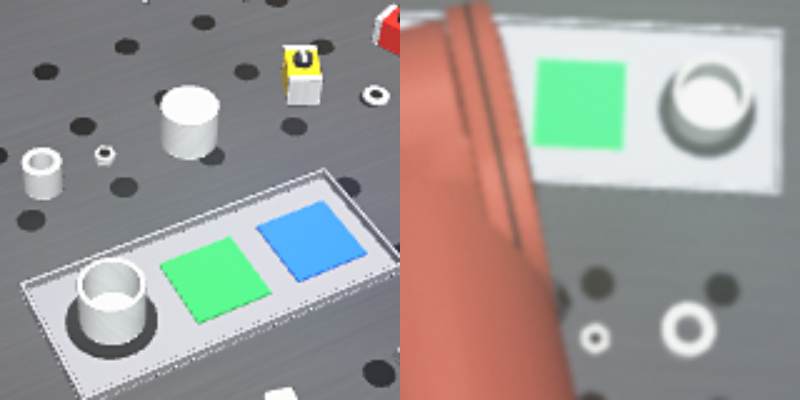

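The mouth-up cup stands on the black pad (crop (110,300) left, (712,100) right) and the gripper is above the mouth-down cup. I'll descend and grasp it.

```bash
python3 - <<'E'
from h import *
T=view("top");print("rim",plane(T,(270+312*.3,150+103*.3),.057).round(4))
E
python3 -m creep '[[[-0.1,0.1,1,0],[0,0,2,0],[0,0,2,0],[0,0,2,0],[0,0,1,0],[0,0,1,0],[0,0,1,0],[0,0,1,0],[0,0,1,0],[0,0,1,0],[0,0,0.8,0],[0,0,0.5,0],[0,0,0.3,0],[0,0,0.3,0],[0,0,0.2,0],[0,0,0,0],[0,0,0,0]]]'
python3 -m creep '[[[0,0,0,0],[0,0,0,0],[0,0,0,0],[0,0,0,0],[0,0,0,0],[0,0,0,0],[0,0,0,0],[0,0,0,0]]]' 1 50
python3 go.py .471 .091 -.012
```

```text
rim [ 0.6378 -0.0835  0.057 ]
time_s: 21.6
ee_pos: [0.4706, 0.0923, -0.0097]
orientation: [0.0, 0.208, 0.978, 0.0]
wrist_force: [-0.1, -0.6, 0.9]
finger_gap: 0.0857
grip_force: 0.0
time_s: 22.27
ee_pos: [0.4706, 0.0921, -0.0092]
orientation: [0.0, 0.209, 0.978, 0.0]
wrist_force: [-3.3, -2.4, 9.5]
finger_gap: 0.0587
grip_force: 52.0
t 22.27 pos [ 0.4706  0.0921 -0.0092] yaw 65.92 tool shift cm [-0.08 -0.09  0.28] F [-3.3 -2.4  9.5] gap 0.0587 grip 52.0
```

```bash
python3 -m creep '[[[0,0,-0.3,0],[0,0,-0.7,0],[0,0,-1.2,0],[0,0,-1.5,0],[0,0,-1.5,0],[0,0,-1.5,0],[0,0,-1.5,0],[0,0,-1,0],[0,0,-0.5,0],[0,0,-0.3,0],[0,0,0,0]]]'; python3 go.py .648 -.083 .09
cat > edge.py <<'E'
import sys
from h import *
S=view("scene")
def proj(d,P):
    c=d["R"]@np.array(P)+d["t"];return d["f"]*c[:2]/c[2]+[d["cx"],d["cy"]]
def edges(n,x,y,zb,zm,dark):
    # bottom edge row below the base centre; left/right edges at row of axis height zm
    an=np.linspace(0,2*np.pi,180)
    base=np.array([proj(S,(x+.03*np.cos(a),y+.03*np.sin(a),zb)) for a in an]);mid=np.array([proj(S,(x+.03*np.cos(a),y+.03*np.sin(a),zm)) for a in an])
    g=S["color"].max(2).astype(float)
    j=base[:,1].argmax();c=int(round(base[j,0]));r0=int(base[j,1])-8
    prof=g[r0:r0+16,c-2:c+3].mean(1);th=(prof[0]+dark)/2;k=np.argmax(prof<th);rb=r0+k-1+(prof[k-1]-th)/(prof[k-1]-prof[k])
    r=int(round(proj(S,(x,y,zm))[1]));c0=int(proj(S,(x,y,zm))[0])
    row=g[r,:];th2=150
    def cross(st):
        k=c0
        while row[k]>th2 and abs(k-c0)<30:k+=st
        return k-st+st*(row[k-st]-th2)/(row[k-st]-row[k])
    print(n,"bottom meas",round(rb,1),"pred",base[j,1].round(1),"L/R meas",round(cross(-1),1),round(cross(1),1),"pred",mid[:,0].min().round(1),mid[:,0].max().round(1))
edges("up",.6478,-.0822,.007,.02,85)
e=manip.observe()["ee_pos"];edges("held",e[0],e[1],e[2]+.0095,e[2]+.02,130)
d=S
for dx in(.01,): print("10mm in -toolx:",proj(S,(.648+.00913,-.083-.00407,.02))-proj(S,(.648,-.083,.02)))
cv2.imwrite("pics/c10.png",cv2.resize(S["color"][110:280,260:400],(494,600)))
E
python3 edge.py
```

```text
time_s: 23.18
ee_pos: [0.4704, 0.0923, 0.0903]
orientation: [0.0, 0.208, 0.978, 0.0]
wrist_force: [0.9, -0.1, -3.8]
finger_gap: 0.0586
grip_force: 54.4
t 23.18 pos [0.4704 0.0923 0.0903] yaw 65.95 tool shift cm [-23.36  -8.77   0.03] F [ 0.9 -0.1 -3.8] gap 0.0586 grip 54.4
up bottom meas 267.5 pred 268.3 L/R meas 291.8 317.3 pred 290.8 318.1
held bottom meas 163.5 pred 164.8 L/R meas 326.0 349.4 pred 324.8 349.5
10mm in -toolx: [0.10097427 3.63644721]
```

View pics/c10.png

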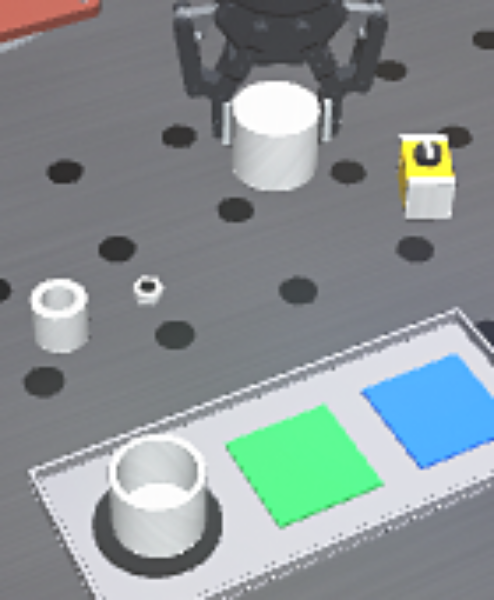

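The cup hangs level in the gripper at (275,135) in the crop, with the other cup standing on the pad at (158,495). Both cups sit on the TCP axis within about 2 mm of each other. I'll carry it above the lower cup.

```bash
python3 -m creep '[[[-0.7,-0.3,0,0],[-1.5,-0.5,0,0],[-1.9,-0.7,0,0],[-1.9,-0.7,0,0],[-1.9,-0.7,0,0],[-1.9,-0.7,0,0],[-1.9,-0.7,0,0],[-1.9,-0.7,0,0],[-1.9,-0.7,0,0],[-1.9,-0.7,0,0],[-1.9,-0.7,0,0],[-1.9,-0.7,0,0],[-1.5,-0.6,0,0],[-0.7,-0.3,0,0],[0,0,0,0],[0,0,0,0],[0,0,0,0]]]'; python3 go.py .649 -.083 .0475
```

```text
time_s: 24.65
ee_pos: [0.648, -0.0817, 0.0896]
orientation: [-0.001, 0.208, 0.978, 0.0]
wrist_force: [-0.0, 0.1, -2.7]
finger_gap: 0.0588
grip_force: 54.3
t 24.65 pos [ 0.648  -0.0817  0.0896] yaw 65.99 tool shift cm [-0.15 -0.08  4.21] F [-0.   0.1 -2.7] gap 0.0588 grip 54.3
```

```bash
python3 -m creep '[[[-0.15,-0.08,0.5,0],[0,0,0.8,0],[0,0,0.8,0],[0,0,0.6,0],[0,0,0.4,0],[0,0,0.3,0],[0,0,0.2,0],[0,0,0.1,0],[0,0,0,0],[0,0,0,0]]]'; python3 go.py .649 -.083 .0475
```

```text
time_s: 25.48
ee_pos: [0.6499, -0.084, 0.0533]
orientation: [0.0, 0.208, 0.978, 0.0]
wrist_force: [-0.6, 0.3, -2.4]
finger_gap: 0.0589
grip_force: 54.4
t 25.48 pos [ 0.6499 -0.084   0.0533] yaw 65.94 tool shift cm [0.12 0.06 0.58] F [-0.6  0.3 -2.4] gap 0.0589 grip 54.4
```

```bash
python3 -m creep '[[[0.05,0.05,0.2,0],[0,0,0.1,0],[0,0,0,0],[0,0,0,0]]]'; python3 go.py .649 -.083 .0475
python3 - <<'E'
from h import *
S=view("scene");g=S["color"].max(2).astype(int)
for r in range(226,270,3): print(r,g[r,284:326].tolist())
E
```

```text
time_s: 25.82
ee_pos: [0.6494, -0.0832, 0.0501]
orientation: [-0.0, 0.208, 0.978, -0.0]
wrist_force: [0.1, -0.7, -2.9]
finger_gap: 0.0589
grip_force: 54.4
t 25.82 pos [ 0.6494 -0.0832  0.0501] yaw 65.95 tool shift cm [0.05 0.01 0.26] F [ 0.1 -0.7 -2.9] gap 0.0589 grip 54.4
226 [100, 96, 82, 86, 87, 126, 255, 251, 249, 250, 251, 250, 252, 251, 251, 251, 252, 251, 250, 251, 251, 252, 251, 251, 251, 251, 252, 252, 251, 251, 251, 252, 254, 255, 93, 255, 79, 85, 90, 90, 91, 241]
229 [89, 89, 211, 204, 127, 139, 255, 250, 250, 251, 250, 251, 252, 251, 251, 251, 252, 251, 251, 251, 252, 252, 251, 251, 251, 252, 253, 252, 251, 252, 251, 252, 254, 255, 74, 173, 210, 176, 85, 87, 88, 238]
232 [99, 102, 189, 207, 167, 83, 192, 255, 253, 251, 251, 252, 251, 251, 251, 252, 251, 251, 251, 252, 252, 251, 251, 251, 252, 252, 253, 252, 252, 252, 253, 255, 253, 154, 84, 174, 212, 177, 101, 99, 105, 239]
235 [87, 86, 142, 207, 208, 73, 154, 162, 165, 251, 255, 253, 252, 252, 252, 252, 251, 251, 251, 252, 252, 251, 252, 252, 252, 253, 253, 253, 255, 254, 206, 191, 182, 171, 85, 174, 210, 134, 110, 113, 
[... 1594 characters left out ...]
9, 217, 216, 218, 219, 217, 217, 212, 209, 207, 203, 198, 189, 179, 170, 91, 82, 83, 80, 80, 239, 229, 227]
262 [225, 228, 180, 70, 78, 81, 81, 80, 78, 149, 181, 192, 196, 201, 204, 206, 210, 214, 215, 215, 215, 218, 220, 222, 218, 213, 212, 211, 209, 203, 199, 194, 198, 75, 81, 83, 81, 81, 203, 233, 228, 227]
265 [224, 225, 229, 236, 53, 75, 78, 80, 79, 79, 75, 102, 169, 207, 209, 211, 212, 212, 212, 215, 216, 217, 218, 217, 216, 214, 218, 219, 219, 137, 74, 77, 81, 82, 81, 77, 67, 240, 231, 227, 227, 227]
268 [226, 225, 225, 226, 229, 235, 129, 58, 75, 78, 80, 79, 78, 79, 76, 74, 73, 71, 71, 69, 67, 69, 67, 70, 72, 74, 75, 78, 79, 80, 81, 80, 77, 63, 140, 238, 231, 227, 227, 226, 227, 226]
```

Side edges of the two cups line up within about 0.5 px in the scene view. I'll lower the last 3 mm gently.

```bash
python3 -m creep '[[[0.05,0,0.1,0],[0,0,0.1,0],[0,0,0,0],[0,0,0,0]]]'; python3 -m creep '[[[0,0,0.05,0],[0,0,0.05,0],[0,0,0,0],[0,0,0,0]]]'
```

```text
time_s: 26.2
ee_pos: [0.6489, -0.0831, 0.0481]
orientation: [-0.0, 0.208, 0.978, -0.0]
wrist_force: [-0.3, -0.1, -3.4]
finger_gap: 0.0587
grip_force: 54.4
time_s: 26.53
ee_pos: [0.6492, -0.0832, 0.0479]
orientation: [0.0, 0.208, 0.978, 0.0]
wrist_force: [-3.7, -0.5, 5.1]
finger_gap: 0.059
grip_force: 55.2
```

```bash
python3 -m creep '[[[0,0,0,0],[0,0,0,0],[0,0,0,0],[0,0,0,0],[0,0,0,0],[0,0,0,0]]]' -1
python3 -m creep '[[[0,0,-0.5,0],[0,0,-1,0],[0,0,-2,0],[0,0,-2.5,0],[0,0,-2.5,0],[0,0,-1.5,0],[0,0,-0.5,0],[0,0,0,0]]]'; python3 go.py .559 .362 .14
python3 - <<'E'
from h import *
S=view("scene");g=S["color"].max(2).astype(int)
for r in(232,244,256): print(r,g[r,284:326].tolist())
E
```

```text
time_s: 27.03
ee_pos: [0.649, -0.0831, 0.0471]
orientation: [-0.0, 0.208, 0.978, -0.0]
wrist_force: [-0.3, -0.1, -0.0]
finger_gap: 0.0854
grip_force: 0.0
time_s: 27.7
ee_pos: [0.6499, -0.0833, 0.1541]
orientation: [0.001, 0.208, 0.978, 0.0]
wrist_force: [-0.2, -0.7, 0.1]
finger_gap: 0.0854
grip_force: 0.0
t 27.7 pos [ 0.6499 -0.0833  0.1541] yaw 65.94 tool shift cm [26.46 36.96  1.39] F [-0.2 -0.7  0.1] gap 0.0854 grip 0.0
232 [136, 136, 136, 135, 133, 134, 231, 254, 252, 251, 250, 252, 251, 251, 251, 252, 251, 251, 251, 252, 252, 251, 251, 251, 252, 252, 253, 252, 252, 252, 252, 254, 255, 153, 210, 228, 227, 227, 227, 227, 227, 227]
244 [222, 222, 222, 223, 224, 226, 180, 160, 173, 184, 194, 199, 204, 207, 206, 211, 212, 215, 220, 221, 219, 219, 220, 220, 218, 217, 212, 210, 208, 206, 202, 194, 177, 157, 181, 231, 227, 227, 227, 226, 227, 227]
256 [225, 230, 149, 77, 84, 84, 82, 110, 166, 173, 182, 191, 196, 200, 206, 211, 215, 212, 217, 219, 217, 216, 214, 218, 215, 212, 211, 210, 206, 206, 204, 195, 183, 172, 108, 82, 84, 81, 82, 239, 229, 227]
```

```bash
python3 -m creep '[[[0.7,1,0,0],[1.4,2,0,0],[1.4,2,0,0],[1.4,2,0,0],[1.4,2,0,0],[1.5,2,0,0],[1.5,2,0,0],[1.5,2,0,0],[1.5,2.1,0,0],[1.5,2.1,0,0],[1.5,2.1,0,0],[1.5,2.1,0,0],[1.5,2.1,0,0],[1.5,2.1,0,0],[1.5,2.1,0,0],[1.5,2.1,0,0],[1.5,2.1,0,0],[1.5,2.1,0,0],[0.7,1,0,0],[0,0,0,0]]]'; python3 go.py .559 .362 .14
```

```text
time_s: 29.42
ee_pos: [0.555, 0.367, 0.1503]
orientation: [-0.001, 0.206, 0.979, -0.0]
wrist_force: [0.4, -0.8, -0.1]
finger_gap: 0.0852
grip_force: 0.0
t 29.42 pos [0.555  0.367  0.1503] yaw 66.27 tool shift cm [-0.57 -0.29  1.03] F [ 0.4 -0.8 -0.1] gap 0.0852 grip 0.0
```

```bash
python3 -m creep '[[[-0.3,-0.15,1,0],[-0.25,-0.15,2,0],[0,0,2,0],[0,0,2,0],[0,0,2,0],[0,0,1.5,0],[0,0,1,0],[0,0,1,0],[0,0,1,0],[0,0,1,0],[0,0,0.6,0],[0,0,0.5,0],[0,0,0.4,0],[0,0,0.3,0],[0,0,0.2,0],[0,0,0.2,0],[0,0,0,0],[0,0,0,0]]]'
python3 go.py .559 .362 -.016
python3 -m creep '[[[0,0,0,0],[0,0,0,0],[0,0,0,0],[0,0,0,0],[0,0,0,0],[0,0,0,0],[0,0,0,0],[0,0,0,0],[0,0,0,0]]]' 1 40
python3 go.py .559 .362 -.016
```

```text
time_s: 30.92
ee_pos: [0.5617, 0.3579, -0.0147]
orientation: [0.0, 0.208, 0.978, 0.0]
wrist_force: [0.5, 1.0, -0.2]
finger_gap: 0.0855
grip_force: 0.0
t 30.92 pos [ 0.5617  0.3579 -0.0147] yaw 65.95 tool shift cm [0.41 0.27 0.13] F [ 0.5  1.  -0.2] gap 0.0855 grip 0.0
time_s: 31.67
ee_pos: [0.5618, 0.3579, -0.0145]
orientation: [0.0, 0.208, 0.978, 0.0]
wrist_force: [-2.4, -1.5, 5.1]
finger_gap: 0.0381
grip_force: 43.4
t 31.67 pos [ 0.5618  0.3579 -0.0145] yaw 65.94 tool shift cm [0.42 0.26 0.15] F [-2.4 -1.5  5.1] gap 0.0381 grip 43.4
```

```bash
python3 -m creep '[[[0,0,-0.3,0],[0,0,-0.7,0],[0,0,-1.2,0],[0,0,-2,0],[0,0,-2,0],[0,0,-2,0],[0,0,-1.5,0],[0,0,-1,0],[0,0,-0.4,0],[0,0,0,0],[0,0,0,0]]]'; python3 go.py .648 .022 .096
cat > col.py <<'E'
from h import *
S=view("scene")
def proj(d,P):
    c=d["R"]@np.array(P)+d["t"];return d["f"]*c[:2]/c[2]+[d["cx"],d["cy"]]
e=manip.observe()["ee_pos"];zb=e[2]+.0145;an=np.linspace(0,2*np.pi,180)
sil=np.array([proj(S,(e[0]+.02*np.cos(a),e[1]+.02*np.sin(a),z)) for a in an for z in(zb,zb+.036)])
B,G,R=[S["color"][:,:,i].astype(int) for i in range(3)]
p,h=blob(S,proj(S,(*e[:2],zb+.018)),(R-B>40)&(G-B>20),25)
P=cv2.convexHull(sil.astype(np.float32));M=cv2.moments(P)
print("meas",p.round(2),cv2.boundingRect(h),"pred",M["m10"]/M["m00"],M["m01"]/M["m00"],sil.min(0).round(1),sil.max(0).round(1))
dp=p-[M["m10"]/M["m00"],M["m01"]/M["m00"]]
o=proj(S,(*e[:2],zb+.018));J=np.array([proj(S,(e[0]+.01,e[1],zb+.018))-o,proj(S,(e[0],e[1]+.01,zb+.018))-o]).T/10
print("world offset mm",np.linalg.solve(J,dp).round(1))
E
python3 col.py
```

```text
time_s: 32.58
ee_pos: [0.5612, 0.3577, 0.0955]
orientation: [-0.0, 0.208, 0.978, -0.0]
wrist_force: [0.1, 0.6, -2.6]
finger_gap: 0.0379
grip_force: 42.9
t 32.58 pos [0.5612 0.3577 0.0955] yaw 65.95 tool shift cm [-21.61 -27.12  -0.04] F [ 0.1  0.6 -2.6] gap 0.0379 grip 42.9
meas [449.31 136.81] (440, 126, 19, 22) pred 449.0392712355438 138.33718911545728 [439.4 127.6] [458.9 149.2]
world offset mm [-4.6  4.5]
```

```bash
python3 -m creep '[[[0,0,0,0.09],[0,0,0,0.09],[0,0,0,0.09],[0,0,0,0.09],[0,0,0,0.09],[0,0,0,0.09],[0,0,0,0.09],[0,0,0,0],[0,0,0,0]]]'; python3 go.py .650 .018 .09 30; python3 col.py
```

```text
time_s: 33.38
ee_pos: [0.5611, 0.3576, 0.0951]
orientation: [-0.0, 0.5, 0.866, -0.001]
wrist_force: [-0.7, -0.2, -2.0]
finger_gap: 0.0379
grip_force: 42.9
t 33.38 pos [0.5611 0.3576 0.0951] yaw 30.01 tool shift cm [-33.85  -9.29   0.55] F [-0.7 -0.2 -2. ] gap 0.0379 grip 42.9
turn 0.0
meas [449.74 136.96] (441, 127, 18, 21) pred 449.1538736526365 138.3023843485878 [439.5 127.6] [459.  149.1]
world offset mm [-3.7  4.7]
```

```bash
python3 go.py .652 .017 .09; python3 -m creep '[[[-0.9,-0.2,0,0],[-1.8,-0.5,0,0],[-2,-0.5,0,0],[-2,-0.5,0,0],[-2,-0.5,0,0],[-2,-0.5,0,0],[-2,-0.5,0,0],[-2,-0.6,0,0],[-2,-0.6,0,0],[-2,-0.6,0,0],[-2,-0.6,0,0],[-2,-0.6,0,0],[-2,-0.6,0,0],[-2,-0.6,0,0],[-2,-0.6,0,0],[-2,-0.6,0,0],[-2,-0.6,0,0],[-1,-0.3,0,0],[-0.4,-0.1,0,0]]]'
python3 -m creep '[[[0,0,0,0],[0,0,0,0],[0,0,0,0]]]'; python3 go.py .652 .017 -.0075; python3 col.py
```

```text
t 33.43 pos [0.5612 0.3576 0.0953] yaw 30.04 tool shift cm [-34.03  -9.19   0.56] F [-0.4  0.2 -1.3] gap 0.038 grip 42.9
time_s: 35.02
ee_pos: [0.6481, 0.011, 0.0963]
orientation: [0.0, 0.502, 0.865, -0.0]
wrist_force: [-0.6, 0.3, -2.2]
finger_gap: 0.0383
grip_force: 42.9
time_s: 35.27
ee_pos: [0.6479, 0.0161, 0.0959]
orientation: [-0.0, 0.5, 0.866, 0.0]
wrist_force: [-0.6, 0.4, -2.3]
finger_gap: 0.038
grip_force: 42.9
t 35.27 pos [0.6479 0.0161 0.0959] yaw 29.98 tool shift cm [-0.14  0.4  10.34] F [-0.6  0.4 -2.3] gap 0.038 grip 42.9
meas [345.46 203.4 ] (338, 191, 16, 25) pred 345.62534193977086 205.09715501927928 [335.9 192.4] [355.6 218. ]
world offset mm [-4.5  2.1]
```

```bash
python3 -m creep '[[[-0.1,0.2,1,0],[-0.0,0.2,1.5,0],[0,0.1,1.5,0],[0,0,1.5,0],[0,0,1.2,0],[0,0,1,0],[0,0,0.8,0],[0,0,0.5,0],[0,0,0.3,0],[0,0,0,0],[0,0,0,0],[0,0,0,0]]]'; python3 go.py .653 .018 -.0075; python3 col.py
```

```text
time_s: 36.32
ee_pos: [0.6534, 0.0159, 0.0038]
orientation: [0.0, 0.501, 0.865, 0.0]
wrist_force: [-0.4, 1.0, -2.2]
finger_gap: 0.0381
grip_force: 43.0
t 36.32 pos [0.6534 0.0159 0.0038] yaw 29.85 tool shift cm [0.21 0.07 1.13] F [-0.4  1.  -2.2] gap 0.0381 grip 43.0
meas [344.58 233.41] (338, 222, 14, 23) pred 344.92130153692386 235.2038181550053 [335.8 223.2] [354.3 247.3]
world offset mm [-4.9  1.9]
```

```bash
python3 -m creep '[[[0.15,0.05,0.2,0],[0.1,0.05,0.3,0],[0,0,0.2,0],[0,0,0.1,0],[0,0,0.1,0],[0,0,0,0],[0,0,0,0]]]';python3 -m creep '[[[0,0,0.1,0],[0,0,0,0],[0,0,0,0]]]'; python3 -m creep '[[[0,0,0.1,0],[0,0,0,0],[0,0,0,0]]]'
```

```text
time_s: 36.95
ee_pos: [0.6525, 0.0184, -0.0059]
orientation: [-0.0, 0.501, 0.865, -0.0]
wrist_force: [0.1, -0.1, -1.8]
finger_gap: 0.0383
grip_force: 43.0
time_s: 37.2
ee_pos: [0.6525, 0.0186, -0.0069]
orientation: [-0.0, 0.501, 0.865, -0.0]
wrist_force: [0.1, 0.2, -2.1]
finger_gap: 0.0382
grip_force: 43.0
time_s: 37.45
ee_pos: [0.6527, 0.0185, -0.0075]
orientation: [0.0, 0.501, 0.865, 0.0]
wrist_force: [-2.1, -0.4, 3.1]
finger_gap: 0.0381
grip_force: 43.4
```

```bash
python3 -m creep '[[[0,0,0,0],[0,0,0,0],[0,0,0,0],[0,0,0,0],[0,0,0,0]]]' -0.4
python3 -m creep '[[[0,0,-0.5,0],[0,0,-1,0],[0,0,-2,0],[0,0,-3,0],[0,0,-3,0],[0,0,-3,0],[0,0,-2,0],[0,0,-1,0],[0,0,0,0]]]'; python3 -m creep '[[[0,0,0,-0.1],[0,0,0,-0.1],[0,0,0,-0.1],[0,0,0,-0.1],[0,0,0,-0.1],[0,0,0,-0.1],[0,0,0,-0.1],[0,0,0,-0.1],[0,0,0,-0.1],[0,0,0,-0.1],[0,0,0,-0.1],[0,0,0,-0.1],[0,0,0,-0.1],[0,0,0,-0.1],[0,0,0,-0.04],[0,0,0,0],[0,0,0,0]]]' -1; python3 go.py .440 .386 .14 112.8
python3 - <<'E'
from h import *
S=view("scene");T=view("top")
B,G,R=[S["color"][:,:,i].astype(int) for i in range(3)]
try:
    p,h=blob(S,(346,235),(R-B>40)&(G-B>20),25);print("collar S",p,plane(S,p,.025))
except Exception as e:print(e)
c=T["color"].astype(int);p,h=blob(T,(180,248));q=np.array([plane(T,k[0],.03)[:2] for k in h],np.float32)*1000;print(p,cv2.minAreaRect(q))
m=((c[:,:,2]-c[:,:,0]>60)&(c[:,:,2]-c[:,:,1]>60));p,h=blob(T,(180,248),m);q=np.array([plane(T,k[0],.036)[:2] for k in h],np.float32)*1000;print(p,cv2.minAreaRect(q))
E
```

```text
time_s: 37.87
ee_pos: [0.6526, 0.0186, -0.0079]
orientation: [0.0, 0.501, 0.865, -0.0]
wrist_force: [-0.8, 0.3, -0.6]
finger_gap: 0.0597
grip_force: 0.0
time_s: 38.62
ee_pos: [0.6539, 0.0184, 0.1502]
orientation: [0.002, 0.501, 0.865, 0.001]
wrist_force: [0.2, -0.2, 0.8]
finger_gap: 0.0599
grip_force: 0.0
time_s: 40.03
ee_pos: [0.6518, 0.0186, 0.1458]
orientation: [-0.001, -0.193, 0.981, 0.0]
wrist_force: [-0.2, -0.2, -0.6]
finger_gap: 0.0853
grip_force: 0.0
t 40.03 pos [0.6518 0.0186 0.1458] yaw 112.26 tool shift cm [ 5.69 42.03  0.61] F [-0.2 -0.2 -0.6] gap 0.0853 grip 0.0
turn -0.009
collar S [347.10799585 235.91069574] [0.64926074 0.02448021 0.025     ]
[179.26758219 248.27132751] ((440.30816650390625, 384.40167236328125), (66.25753021240234, 43.16267395019531), 22.310155868530273)
[180.257259   248.43670151] ((439.0989990234375, 379.7369384765625), (45.064308166503906, 45.95072937011719), 21.970279693603516)
```

```bash
python3 -m creep '[[[0.1,1.1,0,0],[0.3,2.2,0,0],[0.3,2.4,0,0],[0.3,2.4,0,0],[0.3,2.4,0,0],[0.3,2.4,0,0],[0.3,2.4,0,0],[0.3,2.4,0,0],[0.3,2.4,0,0],[0.3,2.4,0,0],[0.3,2.4,0,0],[0.3,2.4,0,0],[0.3,2.4,0,0],[0.3,2.4,0,0],[0.3,2.4,0,0],[0.3,2.4,0,0],[0.4,2.4,0,0],[0.4,2.4,0,0],[0.3,1.3,0,0],[0.1,0.4,0,0]]]'; python3 -m creep '[[[0,0,0,0],[0,0,0,0],[0,0,0,0]]]'; python3 go.py .440 .386 -.015 112.5
```

```text
time_s: 41.8
ee_pos: [0.4312, 0.4006, 0.1469]
orientation: [-0.0, -0.196, 0.981, 0.0]
wrist_force: [-0.5, 1.2, -0.0]
finger_gap: 0.0856
grip_force: 0.0
time_s: 42.05
ee_pos: [0.435, 0.3963, 0.1472]
orientation: [0.0, -0.193, 0.981, -0.0]
wrist_force: [0.6, -0.5, -0.4]
finger_gap: 0.0854
grip_force: 0.0
t 42.05 pos [0.435  0.3963 0.1472] yaw 112.22 tool shift cm [-0.07 -1.13 16.22] F [ 0.6 -0.5 -0.4] gap 0.0854 grip 0.0
turn -0.005
```

```bash
python3 -m creep '[[[-0.05,-0.4,1,0],[0,-0.4,2,0],[0,-0.3,2,0],[0,0,2,0],[0,0,2,0],[0,0,1.5,0],[0,0,1,0],[0,0,1,0],[0,0,1,0],[0,0,0.8,0],[0,0,0.6,0],[0,0,0.5,0],[0,0,0.3,0],[0,0,0.2,0],[0,0,0.2,0],[0,0,0,0],[0,0,0,0],[0,0,0,0]]]'
python3 go.py .440 .386 -.015 112.5
python3 -m creep '[[[0,0,0,0],[0,0,0,0],[0,0,0,0],[0,0,0,0],[0,0,0,0],[0,0,0,0],[0,0,0,0],[0,0,0,0],[0,0,0,0]]]' 1 35
```

```text
time_s: 43.55
ee_pos: [0.4386, 0.3881, -0.0136]
orientation: [0.0, -0.194, 0.981, 0.0]
wrist_force: [-0.6, -0.4, -0.3]
finger_gap: 0.0852
grip_force: 0.0
t 43.55 pos [ 0.4386  0.3881 -0.0136] yaw 112.36 tool shift cm [-0.05 -0.25  0.14] F [-0.6 -0.4 -0.3] gap 0.0852 grip 0.0
turn -0.003
time_s: 44.3
ee_pos: [0.4388, 0.3876, -0.0136]
orientation: [0.0, -0.194, 0.981, -0.0]
wrist_force: [0.8, -3.0, 4.7]
finger_gap: 0.0352
grip_force: 37.0
```

```bash
python3 -m creep '[[[0,0,-0.3,0],[0,0,-0.7,0],[0,0,-1.2,0],[0,0,-2,0],[0,0,-2,0],[0,0,-2,0],[0,0,-1.5,0],[0,0,-1,0],[0,0,-0.4,0],[0,0,0,0.09],[0,0,0,0.1],[0,0,0,0.1],[0,0,0,0.1],[0,0,0,0],[0,0,0,0],[0,0,0,0]]]'; python3 go.py .650 .126 .095 90
cat > mag.py <<'E'
from h import *
from scipy.spatial.transform import Rotation as Ro
S=view("scene")
def proj(P):
    c=S["R"]@np.array(P)+S["t"];return S["f"]*c[:2]/c[2]+[S["cx"],S["cy"]]
s=manip.observe();e=np.array(s["ee_pos"]);q=s["orientation"];M=Ro.from_quat([q[1],q[2],q[3],q[0]]).as_matrix()
c=S["color"].astype(int);zb=e[2]+.0136
def hull(pts):
    h=cv2.convexHull(np.array([proj(p) for p in pts],np.float32));m=cv2.moments(h);return h,np.array([m["m10"],m["m01"]])/m["m00"]
pts=[[*(e+M[:,0]*.03*a+M[:,1]*.018*b)[:2],zb+z] for a in(-1,1) for b in(-1,1) for z in(0,.036)]
h,pc=hull(pts)
m=(c[:,:,2]-c[:,:,0]>60)&(c[:,:,2]-c[:,:,1]>60)
p,k=blob(S,pc,m,25);print("red meas",p.round(1),cv2.boundingRect(k),"box pred",pc.round(1),cv2.boundingRect(h))
cv2.imwrite("pics/m.png",cv2.resize(cv2.getRectSubPix(S["color"],(100,100),tuple(map(float,pc))),(600,600),interpolation=cv2.INTER_CUBIC))
E
python3 mag.py
```

```text
time_s: 45.63
ee_pos: [0.4381, 0.3878, 0.0967]
orientation: [-0.0, -0.002, 1.0, -0.0]
wrist_force: [-0.7, -0.0, -3.7]
finger_gap: 0.0353
grip_force: 36.1
t 45.63 pos [0.4381 0.3878 0.0967] yaw 90.21 tool shift cm [-21.09 -26.26   0.18] F [-0.7 -0.  -3.7] gap 0.0353 grip 36.1
turn 0.004
red meas [428.9 110. ] (419, 102, 22, 18) box pred [429.3 109.8] (415, 96, 28, 28)
```

```bash
python3 -m creep '[[[-0.7,-0.9,0,0],[-1.4,-1.7,0,0],[-1.5,-1.9,0,0],[-1.5,-1.9,0,0],[-1.5,-1.9,0,0],[-1.5,-1.9,0,0],[-1.5,-1.9,0,0],[-1.5,-1.9,0,0],[-1.5,-1.9,0,0],[-1.5,-1.9,0,0],[-1.5,-1.9,0,0],[-1.5,-1.9,0,0],[-1.5,-1.8,0,0],[-1.4,-1.7,0,0],[-0.7,-0.9,0,0],[-0.4,-0.4,0,0],[0,0,0,0],[0,0,0,0],[0,0,0,0]]]'; python3 go.py .650 .126 .007 90
```

```text
time_s: 47.27
ee_pos: [0.6487, 0.1257, 0.097]
orientation: [-0.0, -0.001, 1.0, 0.0]
wrist_force: [-0.9, 0.4, -4.4]
finger_gap: 0.0355
grip_force: 36.0
t 47.27 pos [0.6487 0.1257 0.097 ] yaw 90.14 tool shift cm [-0.13  0.02  9.  ] F [-0.9  0.4 -4.4] gap 0.0355 grip 36.0
turn 0.002
```

```bash
python3 -m creep '[[[-0.1,0,1,0],[0,0,1.5,0],[0,0,1.5,0],[0,0,1.5,0],[0,0,1.2,0],[0,0,1,0],[0,0,0.7,0],[0,0,0.4,0],[0,0,0.2,0],[0,0,0,0],[0,0,0,0],[0,0,0,0]]]'; python3 go.py .650 .126 -.0066 90; python3 mag.py
```

```text
time_s: 48.27
ee_pos: [0.6511, 0.124, 0.0079]
orientation: [0.001, -0.0, 1.0, 0.0]
wrist_force: [-0.1, -0.7, -3.6]
finger_gap: 0.0351
grip_force: 36.1
t 48.27 pos [0.6511 0.124  0.0079] yaw 90.01 tool shift cm [0.11 0.2  1.45] F [-0.1 -0.7 -3.6] gap 0.0351 grip 36.1
turn 0.0
red meas [387.3 218.8] (378, 208, 20, 23) box pred [385.3 217.7] (371, 201, 29, 34)
```

View pics/m.png

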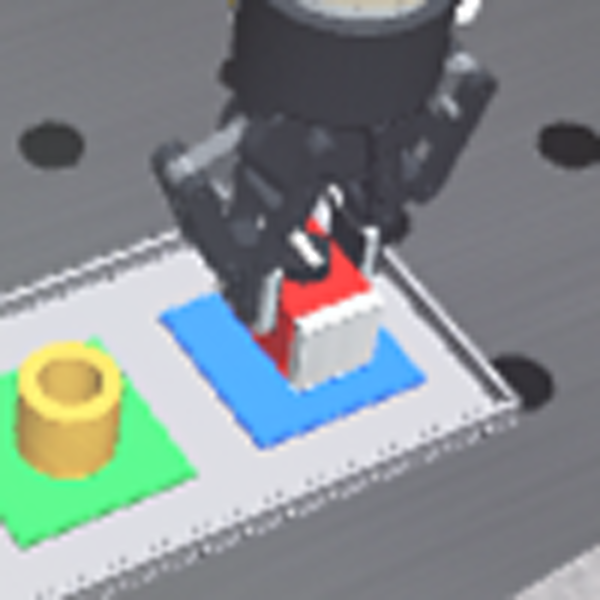

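The magnet is held squarely above the blue pad. Its front bottom edge midpoint at (338,374) in the crop drops to about (338,399), against an ideal of (334,399). The collar stands upright at (68,420) on the green pad. I'll set the magnet down.

```bash
python3 -m creep '[[[0,-0.05,0.4,0],[0,0,0.4,0],[0,0,0.2,0],[0,0,0.2,0],[0,0,0.1,0],[0,0,0,0],[0,0,0,0]]]';python3 -m creep '[[[0,0,0.1,0],[0,0,0,0],[0,0,0,0]]]'; python3 -m creep '[[[0,0,0.1,0],[0,0,0,0],[0,0,0,0]]]'
```

```text
time_s: 48.9
ee_pos: [0.6505, 0.1234, -0.0059]
orientation: [-0.0, -0.0, 1.0, -0.0]
wrist_force: [-0.8, 0.6, -3.2]
finger_gap: 0.0354
grip_force: 36.1
time_s: 49.15
ee_pos: [0.6508, 0.1235, -0.0065]
orientation: [0.0, -0.0, 1.0, 0.0]
wrist_force: [-0.6, -0.6, -1.4]
finger_gap: 0.0353
grip_force: 36.3
time_s: 49.4
ee_pos: [0.6508, 0.1235, -0.0066]
orientation: [0.0, -0.0, 1.0, 0.0]
wrist_force: [-4.1, -0.1, 8.2]
finger_gap: 0.0352
grip_force: 37.5
```

```bash
python3 -m creep '[[[0,0,0,0],[0,0,0,0],[0,0,0,0],[0,0,0,0],[0,0,0,0]]]' -0.3
python3 -m creep '[[[0,0,-0.5,0],[0,0,-1,0],[0,0,-2,0],[0,0,-3,0],[0,0,-3,0],[0,0,-3,0],[0,0,-3,0],[0,0,-1,0],[0,0,0,0]]]'
python3 -m creep '[[[1,1,0,0],[2,2,0,0],[2,2,0,0],[2,2,0,0],[2,2,0,0],[2,2,0,0],[2,2,0,0],[2,2,0,0],[1,2,0,0],[0,2,0,0],[0,1,0,0],[0,0,0,0],[0,0,0,0]]]'
python3 - <<'E'
from h import *
S=view("scene");T=view("top")
cv2.imwrite("pics/fin.png",np.hstack([cv2.resize(S["color"][180:300,255:435],(450,300),interpolation=cv2.INTER_CUBIC),cv2.resize(T["color"][140:220,255:395],(350,300))]))
cv2.imwrite("pics/fin.png",np.vstack([cv2.resize(S["color"][185:300,260:430],(620,420),interpolation=cv2.INTER_CUBIC)[:350],cv2.resize(T["color"][145:215,255:395],(620,240),interpolation=cv2.INTER_CUBIC)]))
E
```

```text
time_s: 49.82
ee_pos: [0.6505, 0.1235, -0.008]
orientation: [-0.0, -0.0, 1.0, -0.0]
wrist_force: [0.4, -0.5, 0.3]
finger_gap: 0.0554
grip_force: 0.0
time_s: 50.57
ee_pos: [0.6526, 0.1236, 0.1618]
orientation: [0.003, 0.0, 1.0, 0.001]
wrist_force: [0.1, 0.0, -0.2]
finger_gap: 0.0556
grip_force: 0.0
time_s: 51.65
ee_pos: [0.4901, 0.3227, 0.1561]
orientation: [-0.0, -0.0, 1.0, -0.001]
wrist_force: [1.0, -0.7, 1.3]
finger_gap: 0.0556
grip_force: 0.0
```

View pics/fin.png

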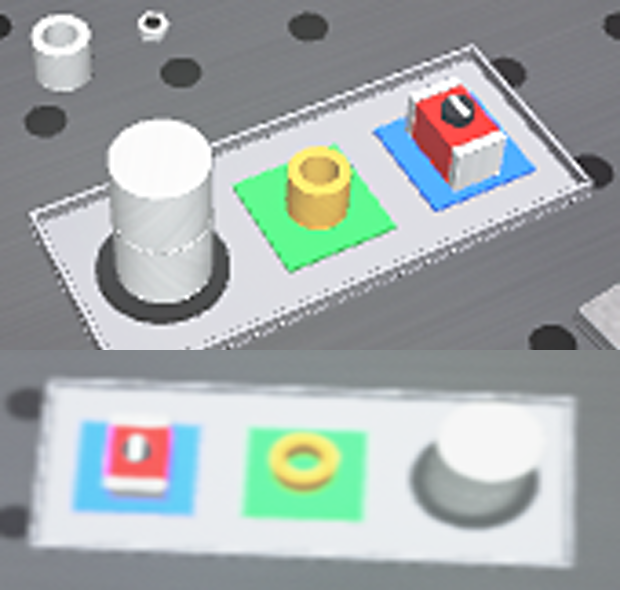

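The final picture shows the two cups stacked rim to rim on the black pad at (162,210). The collar is upright mid-green at (318,190), and the magnet is knob up and square on blue at (457,135). The gripper is clear of everything, so I'll hand it in.

```bash
python3 -c "
from workcell import manip
print(manip.sign_off())"
```

```text
the job is handed in; nothing more can be done
None
```

I handed the job in at about 52 s: the two steel cups are stacked rim to rim on the black pad, the brass collar is upright on green and the red magnet knob up on blue, each about 2–4 mm or less off centre by the cameras; the first grasp of the mouth-up cup caught only its wall, so I set it back down about 25 mm from where it stood and regripped it.

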